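# Press a cemented acetate bar in the laminating jig, strip tucked under the keeper leaf

### The job

Take the freshly cemented acetate bar from the blue tray, seat it flat and square in the pocket of the walnut jig and let it go. Then take the steel pressing strip by its wooden grip, lay it lengthwise and centred along the bar with its leading end tucked under the jig's hinged keeper leaf without lifting the leaf, press it down flat and firmly on the bar, and finish like that, still holding the strip and pressing. Leave the screwdriver stand, the aviator frame and the cloche jar alone.

Things in the scene. Friction and masses are not known exactly. Their poses are not given: they have to be found in the camera images.
- pocket (a point): centre of the jig's pocket floor, 10 mm above the counter; x runs along the pocket towards the keeper leaf, y across, z up (lengths below are in this frame). Pocket 94 x 32 mm (x, y), 10 mm deep, between aluminium guides 8 mm thick whose inner top edges are bevelled 4 mm. Each long side is open for 58 mm about the middle, down to the floor, for the fingers.
- jig: the fixed walnut laminating jig, origin on the counter right under the pocket's centre, same axes. Base plate 10 mm thick, 90 mm wide, from x = -70 to +115 mm; guide tops 20 mm above the counter. A stop wall 40 mm wide, top 30 mm above the counter, face at x = 84 mm, stands under the leaf and keeps the strip from going farther.
- bar_mid (a point): centre of the loose acetate bar, brown havana with a lighter amber layer, 90 x 28 x 14 mm (its x, y, z), about 46 g, lying in the blue tray at the start, its underside 4 mm above the counter. Seated in the pocket its top is 24 mm above the counter, 4 mm above the guides. Either end may face the leaf.
- strip_mid (a point): centre of the upright wooden grip, 44 x 12 x 34 mm (x, y, z), in the middle of the loose pressing strip, a steel plate 150 x 26 x 4 mm, 140 g in all. The point is 21 mm above the plate's underside and 75 mm from either end; the grip's top is 17 mm higher. It lies on the counter, underside down; ends alike. Pressed on the seated bar the point is 45 mm above the counter.
- leaf (a joint): keeper leaf's angle, rad: 0 shut, grows as it lifts. Steel, 44 mm wide, 3 mm thick, 60 g, held down by its weight only; hinged at x = 100 mm, 34 mm above the counter. Flat underside 31.5 mm above the counter back to x = 60 mm (3.5 mm over the plate of a strip lying on the seated bar); from there the lip flares up to 38 mm at x = 48 mm.
- leaf_lip (a point): middle of the leaf's upturned front edge, at x = 48 mm, 38 mm above the counter when shut
- tray: blue enamel tray 200 x 150 x 15 mm (its x, y, z), fixed, walls and floor 4 mm thick; origin at the centre of its underside
- strip: the pressing strip, origin at the centre of its plate's underside
- bar: the acetate bar, origin at the centre of its underside
- stand: bystander: slotted walnut stand with four screwdrivers upright, 60 x 130 mm, 126 mm tall; origin at the centre of its underside
- aviator: bystander: brown acetate aviator spectacle frame lying flat, about 65 x 135 mm, 12 mm high; origin at the middle of its underside
- cloche: bystander: clear glass cloche jar on a walnut foot, 100 mm across, 140 mm tall; origin at the centre of its underside
There are look-alikes about, which are no part of the job. There is more than one size of the bar; the job needs the middle-sized.

How it is judged:
By the outcome, as a careful person would: the job done as asked, in the order asked, and still so for the second after the job is handed in, while the arm keeps its last pose, push and grip.
It also fails if it takes over 58 s, if anything falls off the work surface, if the arm or the gripper's body presses on something with over 40 N, if the wrist force passes 120 N, or if a joint passes its speed limit or range.

### The arm

A 6-joint arm with a two-finger parallel gripper is mounted at the origin on the work surface. World frame = base frame: x ahead of the robot, y to its left, z up, the work surface at z = 0. Lengths are in m, angles in rad, forces in N, time in s.
With the tool pointing down it reaches from about 0.35 to 0.975 m from the base axis. Payload 4.9 kg.
Tool frame: the origin (TCP) lies at the very end of the fingers, on their centre line; the grasp point (between the pads) lies 19 mm behind it (manip.grasp_offset is the distance from the TCP to the grasp point, in m); z points along the fingers, y is the line along which they close (so a half turn about z gives the same grasp; the last joint's range is limited). The gripper opens to 85 mm and grips with 20 to 120 N. Pads are 22 mm wide; open, the fingers measure 114 mm over their backs; the gripper's body (76 mm by 85 mm) begins 54 mm behind the grasp point. The pads swing forward as they close: fully open they stand 13 mm farther back than shut.
Start: joints at [-1.458, 0.053, 1.613, -0, 1.476, -0.119], TCP at [0.144, -0.608, 0.231] pointing down, gripper open.
Joint ranges: [-3.01, 3.01], [-1.01, 2.22], [0.06, 2.58], [-1.02, 4.17], [0.09, 2.62], [-3.14, 3.14]. Speed limits (rad/s): [2.57, 2.57, 3.14, 3.14, 3.14, 3.14].

### API

Orientations are given as a unit quaternion [w, x, y, z].
In Python, from plant import manip, eyes, job_done, models gives the robot as it stands.
- The arm moves only by the tool servo_tool, never from a script. Its argument "motion" is one flat list of numbers, 5 for each row, row after row: the opening, from -1 (shut) to 1 (fully open), then the shift along the tool's x, y, z normalised to -1 to 1, where 1 is 120 mm, then the turn about the tool's z normalised to -1 to 1, where 1 is 45 degrees. A call has 1 to 5 rows; each row is the pose to reach, as a shift and turn from the pose commanded when the call began, along the tool's axes at that moment; what a row does not reach only later rows make up. A row lasts 1/8 s, in which the tool goes at most 62.5 mm and 10.7 degrees, less where a joint would pass 70% of its speed; a pose out of reach is approached as far as the arm can. A call with a number of a shift or a turn outside -1 to 1 is refused whole. A call with a gripper value outside its range is refused whole. The fingers move at their own pace and stop on an object; the grip force is fixed at half the most. Time passes only in rows, so rows that repeat a pose let the fingers close. It gives the time, the measured TCP pose, the force, the opening and the grip force at its end, in the units of the state.
- manip.state(): the state, without advancing time (a new reading comes with each control period).
- eyes.grab_frame(name): name is "scene" or "top" or "wrist"; returns (picture, depth): 400x640x3 uint8, red, green, blue; 400x640 float32, m along the optical axis (not along the pixel's ray), 0 where there is no reading.
- eyes.camera_params(name): a dict with "fov_y" (degrees; the focal length in pixels is half the picture's height over the tangent of half this angle, whatever the lens; pixels are square), "cx", "cy" (the principal point, pixels), "pose" (4x4, takes a point from camera to world coordinates); the wrist camera has in their place "T_tool_cam" (4x4, takes a point from camera to tool coordinates, whose origin is the TCP and whose axes are the flange's). Camera axes: x right, y up, looking along -z (the intrinsics and any distortion apply to the point x, -y, -z); pixel columns grow to the right and rows downward; lengths in m; the calibration is good to about 2 mm. A picture is of the moment at which its call begins: read the wrist's pose just before it. camera_params takes no time and is no camera call.
- job_done(): hands the job in; it is judged then, once.
Trained networks look in the newest picture that a camera, given by its name, has taken for a name from the list of things; names that differ only in an ending like _2 or _b are one class to them, and where a whole thing is asked for, a point or a joint stands for the part that bears it (a point fixed in the world has none). Each returns a list of dicts, best first, with "p" (0 to 1); they miss things now and then, are a little off and sometimes report something else, mostly with a low value. They report only what shows in the picture. A call takes as long as a camera call. They do not tell look-alikes from the thing itself.
- models.regions_of(camera, label): "mask" (400x640 bool, what is visible of it) and "pixel" ([column, row] in pixels, amid what is visible of it).
The state is a dict: "time": time; "joint_pos": joint angles; "joint_vel": joint speeds; "joint_efforts": joint torques, N m; "tool_pos": TCP position; "tool_rot": TCP orientation; "contact_force": force on the tool from outside, world axes, zero at the start; "ft_torque": the same for the moment, N m; "gripper_width": opening from 0.0 (shut) to 1.0 (fully open); "grasp_force": force on a finger pad.
Only numpy, scipy, OpenCV 4.12 (cv2) and the standard library are available. Lean on these libraries where they do the work, as an engineer would, in place of code of your own. Each camera call takes 0.05 s, during which the arm holds its last target. There are 200 camera calls.

## Working session

There is one attempt and no reset: what is moved stays moved. The work goes in short steps, Python scripts to look and compute and a tool call to move; the robot and the scene stay as the last step left them, time stands still between calls to the robot, and variables do not carry over. Pictures are saved under pics/ and viewed, at most 10 in all, crops included, and the job is handed in when it is done.

Besides the shell and the picture viewer there is one more tool, called as name(argument=value, ...), one argument or row to a line, values as JSON. servo_tool: Moves the arm, as the interface text tells. Its arguments: {"type":"object","properties":{"motion":{"type":"array","items":{"type":"number","minimum":-1,"maximum":1}}},"required":["motion"]}

```bash
ls; mkdir -p pics
cat > h.py <<'E'
import numpy as np, cv2
from plant import manip, eyes, models
def save(n,im): cv2.imwrite('pics/'+n,cv2.cvtColor(im,cv2.COLOR_RGB2BGR))
def R(q):
    from scipy.spatial.transform import Rotation as S
    return S.from_quat([q[1],q[2],q[3],q[0]]).as_matrix()
def cam(name):
    c=eyes.camera_params(name)
    if 'pose' in c: T=np.array(c['pose'])
    else:
        s=manip.state(); B=np.eye(4); B[:3,:3]=R(s['tool_rot']); B[:3,3]=s['tool_pos']; T=B@np.array(c['T_tool_cam'])
    f=200/np.tan(np.radians(c['fov_y'])/2)
    return T,f,c
def undist(c,f,uv):
    return (np.atleast_2d(uv)-[c['cx'],c['cy']])/f
def world(C,uv,d=None,z=None):
    T,f,c=C; n=undist(c,f,uv); r=np.c_[n[:,0],-n[:,1],-np.ones(len(n))]
    if d is not None: return (r*np.reshape(d,(-1,1)))@T[:3,:3].T+T[:3,3]
    r=r@T[:3,:3].T; return T[:3,3]+r*((z-T[2,3])/r[:,2])[:,None]
def rect(C,mask,dep):
    ys,xs=np.nonzero(mask&(dep>0)); P=world(C,np.c_[xs,ys],dep[ys,xs]); return P
E
python3 - <<'E'
from h import *
for n in('scene','top','wrist'):
    c=eyes.camera_params(n); print(n,{k:(np.round(v,3).tolist() if not isinstance(v,(str,dict)) else v) for k,v in c.items()})
fr={}
for n in('scene','top'):
    C=cam(n); im,d=eyes.grab_frame(n); save(n+'0.png',im)
    for l in('bar','strip','jig','tray','leaf','stand','aviator','cloche'):
        for r in models.regions_of(n,l):
            P=rect(C,r['mask'],d)
            print(n,l,round(r['p'],2),np.round(r['pixel']),r['mask'].sum(),np.round(np.median(P,0),3) if len(P) else '')
print(manip.state(), manip.grasp_offset)
E
```

```text
pics
scene {'fov_y': 42.952, 'cx': 316.098, 'cy': 211.666, 'pose': [[-0.813, -0.461, 0.356, 1.076], [0.582, -0.625, 0.519, 0.894], [-0.017, 0.63, 0.777, 1.235], [0.0, 0.0, 0.0, 1.0]]}
top {'fov_y': 44.442, 'cx': 319.369, 'cy': 193.107, 'pose': [[-0.002, 0.995, -0.098, 0.434], [-1.0, -0.002, -0.005, 0.088], [-0.006, 0.098, 0.995, 1.345], [0.0, 0.0, 0.0, 1.0]]}
wrist {'fov_y': 65.2, 'cx': 326.212, 'cy': 198.432, 'T_tool_cam': [[0.001, 0.959, 0.285, 0.072], [1.0, -0.001, 0.0, -0.0], [0.001, 0.285, -0.959, -0.143], [0.0, 0.0, 0.0, 1.0]]}
scene bar 0.84 [387. 262.] 346 [0.455 0.349 0.019]
scene bar 0.73 [443. 305.] 664 [0.437 0.534 0.02 ]
scene bar 0.54 [417. 223.] 95 [0.305 0.301 0.011]
scene strip 0.82 [267. 139.] 312 [ 0.462 -0.285  0.008]
scene strip 0.55 [287. 209.] 195 [0.59  0.036 0.037]
scene jig 0.66 [298. 206.] 1421 [0.551 0.026 0.013]
scene tray 0.55 [379. 258.] 2919 [0.475 0.332 0.006]
scene leaf 0.55 [291. 209.] 190 [0.59  0.036 0.037]
scene stand 0.81 [299. 288.] 1280 [0.725 0.293 0.056]
scene aviator 0.6 [219. 229.] 329 [ 0.79  -0.041  0.008]
scene cloche 0.56 [204. 153.] 1
[... 691 characters left out ...]
87e+00,  5.26988179e-02,  1.61291227e+00, -2.28688117e-05,
        1.47598354e+00, -1.18992285e-01]), 'joint_vel': array([9.08074631e-04, 8.89863803e-05, 1.79348929e-03, 3.96646966e-04,
       7.40945419e-04, 4.93094127e-04]), 'joint_efforts': array([ 1.07972064e-03, -3.93676829e+01, -3.70467389e+01, -1.86745689e-05,
        4.72664415e-04, -1.47627514e-05]), 'tool_pos': array([ 0.14357446, -0.60826482,  0.23129697]), 'tool_rot': array([-1.01889880e-06,  9.93291289e-01,  1.15639160e-01, -1.13799498e-05]), 'contact_force': array([-1.01111723, -0.00334749,  0.28135103]), 'ft_torque': array([-0.02632123,  0.02070956,  0.03064547]), 'grasp_force': 0.0, 'gripper_width': 1.0046066569089034} 0.0187
```

View pics/top0.png

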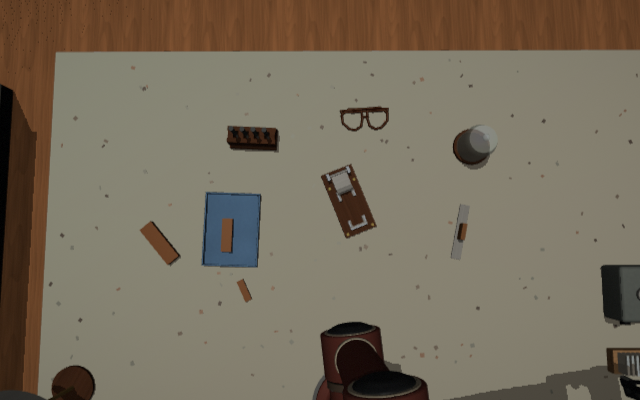

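Run:
```python
import cv2
im=cv2.imread('pics/top0.png'); s=cv2.imread('pics/scene0.png')
a=cv2.resize(im[195:275,120:300],None,fx=4.4,fy=4.4,interpolation=cv2.INTER_CUBIC)[:,:792]
b=cv2.resize(s[195:335,340:500],None,fx=1.7,fy=1.7)
import numpy as np
o=np.zeros((600,800,3),'u1'); o[:a.shape[0],:a.shape[1]]=a; o[355:355+b.shape[0],:b.shape[1]]=b
j=cv2.resize(im[150:240,300:400],None,fx=2.6,fy=2.6); o[355:355+j.shape[0],300:300+j.shape[1]]=j
cv2.imwrite('pics/crop1.png',o)
```

```text
(no output)
```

View pics/crop1.png

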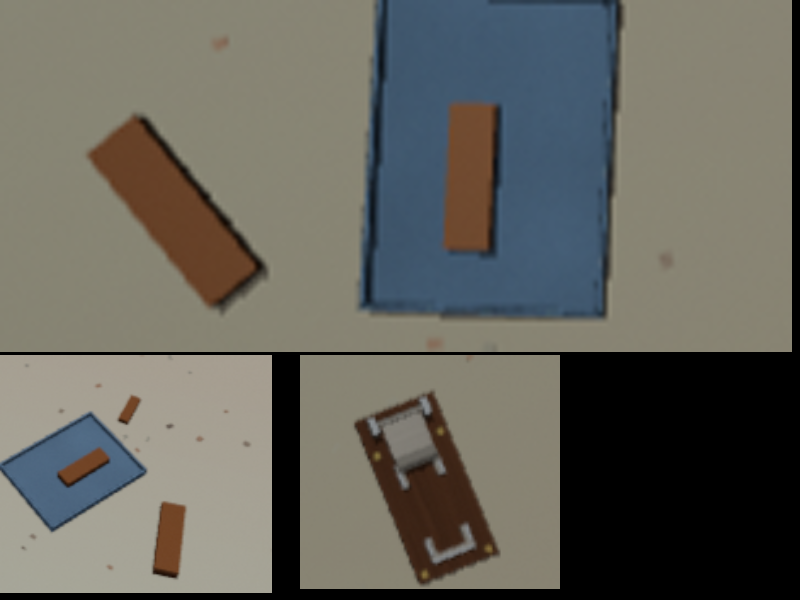

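The top view shows three bar-like pieces: a large one at (157,243) on the counter, a mid-sized one at (227,236) in the blue tray, and a small one at (244,290). I choose the one in the tray; the crop confirms it is mid-sized. The jig is at (347,200) with the leaf at its upper end, and the strip is at (460,231).

```bash
cat >> h.py <<'E'
def fit(C,m,z):
    ct=max(cv2.findContours(m.astype('u1'),0,1)[0],key=cv2.contourArea)[:,0]
    W=world(C,ct,z=z)[:,:2].astype('f4'); (c,s,a)=cv2.minAreaRect(W*1000)
    if s[0]<s[1]: s=s[::-1]; a+=90
    return np.round(c,1),np.round(s,1),(a+90)%180-90
E
python3 - <<'E'
from h import *
for n in('top','scene'):
    C=cam(n); im,d=eyes.grab_frame(n)
    for l,z in(('bar',.018),('strip',.004),('jig',.01),('leaf',.034)):
        for r in models.regions_of(n,l)[:3]:
            if l!='bar' and r['p']<.5: continue
            P=rect(C,r['mask'],d); print(n,l,round(r['p'],2),fit(C,r['mask'],z),np.round(np.percentile(P[:,2],[5,50,95]),3))
s=manip.state();print(s['time'],np.round(R(s['tool_rot']),3).tolist())
E
```

```text
top bar 0.85 (array([430.4, 527.7]), array([124.9,  41.5]), 39.55559539794922) [0.011 0.017 0.022]
top bar 0.84 (array([451.9, 347.1]), array([86.7, 27.7]), -1.8223724365234375) [0.013 0.017 0.021]
top bar 0.74 (array([303.7, 297.3]), array([57.2, 18.1]), 24.121204376220703) [0.003 0.008 0.013]
top strip 0.57 (array([ 459.5, -288.8]), array([149.6,  29.6]), -12.21661376953125) [-0.002  0.004  0.037]
top strip 0.53 (array([544.6,  17.1]), array([187.7,  91.6]), 22.262514114379883) [0.004 0.01  0.036]
top jig 0.78 (array([544.2,  16.1]), array([185. ,  91.6]), 22.285079956054688) [0.004 0.01  0.036]
top leaf 0.58 (array([592.3,  34.9]), array([49.8, 45. ]), 24.066390991210938) [0.029 0.034 0.04 ]
scene bar 0.91 (array([452.6, 349. ]), array([91.8, 35. ]), -2.31231689453125) [0.01  0.018 0.024]
scene bar 0.8 (array([432. , 529.9]), array([132. ,  39.7]), 39.766727447509766) [0.012 0.02  0.025]
scene bar 0.64 (array([ 462.8, -288.7]), array([151.3,  58.9]), -11.66839599609375) [0.001 0.008 0.04 ]
scene strip 0.62 (array([ 457.1, -303.4]), array([146. ,  60.5]), -8.788894653320312) [0.002 0.008 0.04 ]
scene jig 0.58 (array([545.1,  16.9]), array([193.2,  98.6]), 20.4647159576416) [0.005 0.013 0.04 ]
1.4 [[0.973, 0.23, 0.0], [0.23, -0.973, -0.0], [0.0, 0.0, -1.0]]
```

servo_tool(
  motion=[1, 1, -1, 0, 0, 1, 1, -1, 0, 0, 1, 1, -1, 0, 0],
)

```text
time: 1.78
tool_pos: [0.2337, -0.462, 0.2313]
tool_rot: [-0.0, 0.993, 0.116, 0.0]
contact_force: [0.2, -0.4, -0.5]
gripper_width: 0.999
grasp_force: 0.0
```

servo_tool(
  motion=[1, 1, -1, 0, 0, 1, 1, -1, 0, 0, 1, 1, -1, 0, 0],
)

```text
time: 2.15
tool_pos: [0.3229, -0.3175, 0.2315]
tool_rot: [0.0, 0.993, 0.116, 0.0]
contact_force: [1.0, -0.6, 0.5]
gripper_width: 1.0
grasp_force: 0.0
```

servo_tool(
  motion=[1, 1, -1, 0, 0, 1, 1, -1, 0, 0, 1, 1, -1, 0, 0],
)

```text
time: 2.52
tool_pos: [0.4121, -0.173, 0.2317]
tool_rot: [0.0, 0.993, 0.116, 0.0]
contact_force: [1.4, -0.4, 0.5]
gripper_width: 1.004
grasp_force: 0.0
```

servo_tool(
  motion=[1, 1, -1, 0, 0, 1, 1, -1, 0, 0, 1, 1, -1, 0, 0],
)

```text
time: 2.9
tool_pos: [0.5014, -0.0285, 0.2316]
tool_rot: [0.0, 0.993, 0.117, 0.0]
contact_force: [0.1, 0.2, -0.4]
gripper_width: 0.999
grasp_force: 0.0
```

Run:
```python
from h import *
C=cam('wrist'); im,d=eyes.grab_frame('wrist'); save('w1.png',im); np.savez('w1.npz',im=im,d=d,T=C[0])
for l,z in(('jig',.01),('leaf',.034)):
    for r in models.regions_of('wrist',l)[:2]:
        P=rect(C,r['mask'],d); print(l,round(r['p'],2),r['pixel'],fit(C,r['mask'],z),np.round(np.percentile(P[:,2],[5,50,95]),3))
```

```text
jig 0.78 [298.1, 113.7] (array([544.3,  15.7]), array([186.6,  91.5]), 21.526243209838867) [0.009 0.01  0.038]
leaf 0.71 [290.0, 75.6] (array([590.9,  34.3]), array([49.2, 44.2]), 21.692838668823242) [0.033 0.035 0.04 ]
leaf 0.37 [6.6, 134.0] (array([457.2, 313.5]), array([88.9, 16. ]), -3.0651931762695312) [0.006 0.014 0.019]
```

View pics/w1.png

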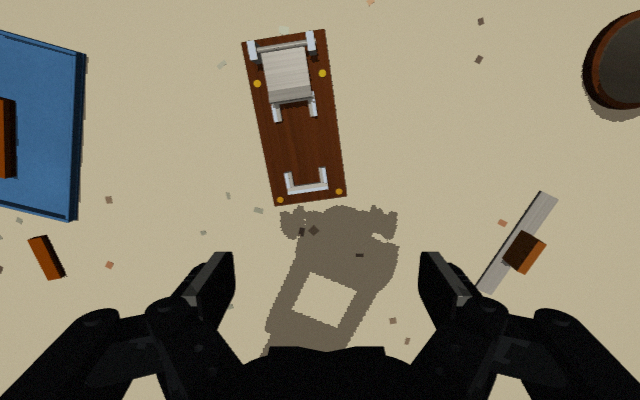

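servo_tool(
  motion=[1, 0.1, -1, 0, 0, 1, 0.1, -1, 0, 0],
)

```text
time: 3.3
tool_pos: [0.4843, 0.0885, 0.2314]
tool_rot: [0.0, 0.993, 0.114, 0.0]
contact_force: [1.0, 0.1, -0.4]
gripper_width: 1.0
grasp_force: 0.0
```

servo_tool(
  motion=[1, 0.1, -1, 0, 0, 1, 0.1, -1, 0, 0],
)

```text
time: 3.55
tool_pos: [0.4684, 0.2088, 0.2316]
tool_rot: [0.0, 0.993, 0.115, 0.0]
contact_force: [0.6, 0.2, 0.2]
gripper_width: 1.0
grasp_force: 0.0
```

servo_tool(
  motion=[1, 0.1, -1, 0.4, 0.34, 1, 0.1, -1, 0.4, 0.34, 1, 0.1, -1, 0.4, 0.34],
)

```text
time: 3.92
tool_pos: [0.4512, 0.3287, 0.1811]
tool_rot: [0.001, 1.0, -0.016, -0.002]
contact_force: [0.2, -1.0, 0.5]
gripper_width: 1.0
grasp_force: 0.0
```

The wrist view shows the jig upright in the picture with its pocket at about (305,145), the leaf at (288,75) and the strip with its grip at (523,252).

```bash
cat > bar.py <<'E'
from h import *
C=cam('wrist'); im,d=eyes.grab_frame('wrist')
import sys; save(sys.argv[1],im)
s=manip.state(); Rm=R(s['tool_rot'])
for r in models.regions_of('wrist','bar')[:3]:
    P=rect(C,r['mask'],d); zt=np.percentile(P[:,2],70); m=np.zeros((400,640),bool)
    ys,xs=np.nonzero(r['mask']&(d>0)); k=abs(P[:,2]-zt)<.003; m[ys[k],xs[k]]=1
    m=cv2.morphologyEx(m.astype('u1'),cv2.MORPH_CLOSE,np.ones((5,5)))
    c,sz,a=fit(C,m,zt); dv=np.r_[c/1000,0.018]-s['tool_pos']
    print(round(r['p'],2),np.round(r['pixel']),c,sz,round(a,1),'z',round(zt,4),'tool shift mm',np.round(dv@Rm*1000,1),'tool yaw',np.degrees(np.arctan2(Rm[1,0],Rm[0,0])).round(1))
E
python3 bar.py w2.png
```

```text
0.96 [356. 298.] [303.4 299. ] [61.2 19.1] 24.8 z 0.0093 tool shift mm [-146.9   34.   164. ] tool yaw -1.9
0.73 [310. 179.] [451.7 346.9] [89.4 28. ] -1.5 z 0.0183 tool shift mm [ -0.3 -18.8 163.6] tool yaw -1.9
0.67 [132. 205.] [430.8 528.6] [122.3  40.6] 40.3 z 0.0192 tool shift mm [ -27.2 -199.7  163.4] tool yaw -1.9
```

View pics/w2.png

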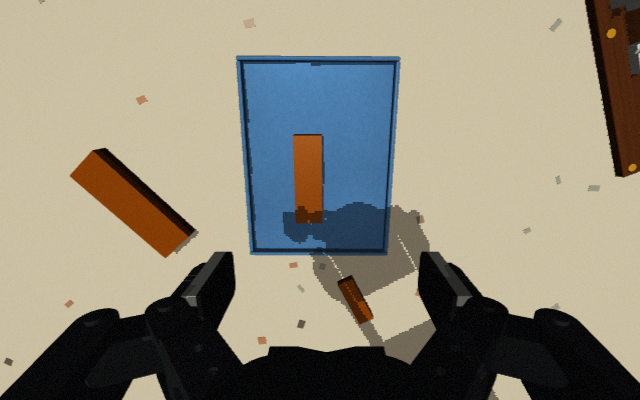

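The mid bar is at (310,179), measured 89 x 28 mm, so it is the right size. The small bar is at (356,298) and the large one at (132,205).

servo_tool(
  motion=[0.2, 0, -0.16, 0.5, 0, 0.2, 0, -0.16, 1, 0, 0.2, 0, -0.16, 1, 0],
)

```text
time: 4.4
tool_pos: [0.4506, 0.3431, 0.0587]
tool_rot: [0.003, 1.0, -0.019, -0.004]
contact_force: [-0.2, -0.1, 0.4]
gripper_width: 0.6
grasp_force: 0.0
```

```bash
python3 bar.py w3.png
```

```text
0.77 [322. 220.] [451.5 347. ] [90.3 27.9] -1.6 z 0.0182 tool shift mm [-1.6 -2.2 44.5] tool yaw -2.1
0.63 [ 64. 267.] [423.4 521.6] [101.8  42.5] 40.0 z 0.0191 tool shift mm [ -36.2 -175.6   44.2] tool yaw -2.1
```

servo_tool(
  motion=[0.2, -0.013, -0.02, 0.25, 0, 0.2, -0.013, -0.02, 0.44, 0, 0.2, -0.013, -0.02, 0.45, 0, 0.2, -0.013, -0.02, 0.45, 0],
)

```text
time: 5.0
tool_pos: [0.4543, 0.3503, 0.0126]
tool_rot: [-0.001, 1.0, -0.018, 0.002]
contact_force: [-0.0, 0.7, -0.3]
gripper_width: 0.6
grasp_force: 0.0
```

```bash
python3 -c "
from h import *
s=manip.state();print(s['time'],s['tool_pos'],s['contact_force'],s['gripper_width'])"
```

```text
5.0 [0.45429872 0.35029695 0.01258113] [-0.01759216  0.70572057 -0.26135248] 0.6002219115363194
```

servo_tool(
  motion=[0.2, 0, 0, 0, 0, 0.2, 0, 0, 0, 0],
)

```text
time: 5.25
tool_pos: [0.4528, 0.3499, 0.0106]
tool_rot: [-0.001, 1.0, -0.018, 0.001]
contact_force: [-0.0, -0.4, -0.1]
gripper_width: 0.601
grasp_force: 0.0
```

servo_tool(
  motion=[0.2, -0.005, 0.025, 0.03, 0, 0.2, -0.005, 0.025, 0.03, 0, 0.2, -0.005, 0.025, 0.03, 0],
)

```text
time: 5.62
tool_pos: [0.4511, 0.3464, 0.0055]
tool_rot: [0.0, 1.0, -0.018, -0.0]
contact_force: [0.2, -0.7, -0.1]
gripper_width: 0.6
grasp_force: 0.0
```

servo_tool(
  motion=[-1, 0, 0, 0, 0, -1, 0, 0, 0, 0, -1, 0, 0, 0, 0, -1, 0, 0, 0, 0],
)

```text
time: 6.12
tool_pos: [0.4516, 0.3467, 0.006]
tool_rot: [-0.0, 1.0, -0.018, 0.0]
contact_force: [0.7, -0.6, 1.7]
gripper_width: 0.307
grasp_force: 61.3
```

servo_tool(
  motion=[-1, 0, 0, -0.3, 0, -1, 0, 0.3, -0.8, 0, -1, 0.2, 0.8, -0.8, 0, -1, 0.2, 1, -0.8, 0],
)

```text
time: 6.62
tool_pos: [0.4723, 0.2239, 0.1031]
tool_rot: [-0.0, 1.0, -0.018, 0.001]
contact_force: [0.1, 0.9, -1.3]
gripper_width: 0.308
grasp_force: 61.0
```

servo_tool(
  motion=[-1, 0.25, 0.5, 0, 0, -1, 0.25, 1, 0, 0],
)

```text
time: 6.88
tool_pos: [0.4977, 0.1047, 0.102]
tool_rot: [0.0, 1.0, -0.017, 0.001]
contact_force: [0.3, 0.3, -1.0]
gripper_width: 0.31
grasp_force: 61.0
```

servo_tool(
  motion=[-1, 0.25, 0.5, 0, -0.18, -1, 0.25, 0.8, 0, -0.36, -1, 0.25, 0.8, 0, -0.53, -1, 0.25, 0.8, 0, -0.53, -1, 0.25, 0.8, 0, -0.53],
)

```text
time: 7.5
tool_pos: [0.5231, 0.0098, 0.1014]
tool_rot: [-0.0, 0.982, 0.189, -0.0]
contact_force: [0.5, 0.5, -1.4]
gripper_width: 0.305
grasp_force: 60.9
```

```bash
cat > see.py <<'E'
from h import *
import sys
C=cam('wrist'); im,d=eyes.grab_frame('wrist'); save(sys.argv[1],im)
s=manip.state(); Rm=R(s['tool_rot']); print(s['time'],s['tool_pos'].round(4),Rm.round(3).tolist())
for l,z in(('jig',.01),('leaf',.034),('bar',None)):
    for r in models.regions_of('wrist',l)[:2]:
        P=rect(C,r['mask'],d); zz=z or np.median(P[:,2])
        print(l,round(r['p'],2),np.round(r['pixel']),fit(C,r['mask'],zz),np.round(np.percentile(P[:,2],[5,50,95]),3))
print('yaw',np.degrees(np.arctan2(Rm[1,0],Rm[0,0])).round(2))
E
python3 see.py w4.png
```

```text
7.55 [0.5232 0.0099 0.1014] [[0.928, 0.371, -0.0], [0.371, -0.928, 0.0], [-0.0, -0.0, -1.0]]
jig 0.78 [332. 118.] (array([557.6,  21.4]), array([157.1,  90.6]), 21.687259674072266) [0.009 0.011 0.039]
leaf 0.74 [329. 104.] (array([590.3,  34.4]), array([50.4, 45.9]), 22.68539810180664) [0.033 0.035 0.039]
bar 0.56 [327. 253.] (array([524.3,  10.5]), array([92. , 28.1]), 21.824674606323242) [0.112 0.113 0.114]
yaw 21.8
```

View pics/w4.png

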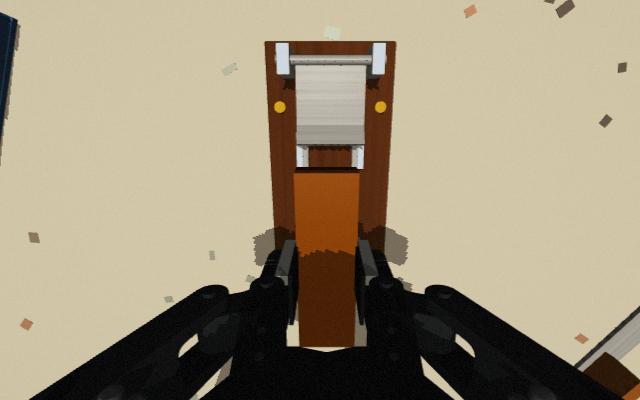

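The bar is held at (327,255), parallel to the jig, with the leaf at (330,110). The jig lies about 2 mm to the tool's +y side.

servo_tool(
  motion=[-1, -0.009, 0.019, 0.3, 0, -1, -0.009, 0.019, 0.58, 0, -1, -0.009, 0.019, 0.58, 0, -1, -0.009, 0.019, 0.58, 0],
)

```text
time: 8.2
tool_pos: [0.5241, 0.0069, 0.0333]
tool_rot: [0.0, 0.982, 0.189, 0.001]
contact_force: [0.5, -0.9, -1.0]
gripper_width: 0.306
grasp_force: 61.0
```

```bash
cat > rel.py <<'E'
from h import *
import sys
C=cam('wrist'); s=manip.state(); im,d=eyes.grab_frame('wrist'); save(sys.argv[1],im)
Rm=R(s['tool_rot']); print(s['time'],s['tool_pos'].round(4))
for l,z in(('jig',.01),('leaf',.034),('bar',None),('strip',None)):
    for r in models.regions_of('wrist',l)[:2]:
        P=rect(C,r['mask'],d); zz=z or np.median(P[:,2])
        c,sz,a=fit(C,r['mask'],zz); dv=(np.r_[c/1000,0]-s['tool_pos'])@Rm*1000
        k=abs(P[:,2]-zz)<.003; t=(P[k]-s['tool_pos'])@Rm*1000
        q=np.percentile(t,[.5,99.5],axis=0)[:,:2].round(1)
        print(l,round(r['p'],2),np.round(r['pixel']),sz,round(a,2),'tool',dv[:2].round(1),'x',q[:,0],'y',q[:,1],'z',np.percentile(P[:,2],[5,50,95]).round(4))
print('yaw',np.degrees(np.arctan2(Rm[1,0],Rm[0,0])).round(2))
E
python3 rel.py w5.png
```

```text
8.2 [0.5241 0.0069 0.0333]
jig 0.8 [326. 112.] [144.1  89.5] 21.86 tool [44.  -0.6] x [-67.1 113.9] y [-45.2  43.9] z [0.0091 0.0119 0.0396]
leaf 0.67 [322. 104.] [49.6 45.3] 21.89 tool [71.8 -0.7] x [54.7 96.3] y [-22.4  21.1] z [0.0334 0.0347 0.0394]
bar 0.85 [328. 253.] [91.9 28.2] 21.98 tool [ 1.3 -0.3] x [-44.3  44.9] y [-14.   13.6] z [0.0439 0.0451 0.0461]
yaw 21.84
```

servo_tool(
  motion=[-1, 0, -0.003, 0.06, 0, -1, 0, -0.003, 0.11, 0, -1, 0, -0.003, 0.15, 0, -1, 0, -0.003, 0.175, 0, -1, 0, -0.003, 0.175, 0],
)

```text
time: 9.07
tool_pos: [0.523, 0.0071, 0.012]
tool_rot: [-0.0, 0.982, 0.189, -0.001]
contact_force: [-4.5, 0.9, 8.3]
gripper_width: 0.307
grasp_force: 62.0
```

servo_tool(
  motion=[0.1, 0, 0, 0, 0, 0.1, 0, 0, 0, 0, 0.1, 0, 0, -0.2, 0, 0.1, 0, 0, -0.7, 0, 0.1, 0, 0, -1, 0],
)

```text
time: 9.7
tool_pos: [0.5241, 0.007, 0.1338]
tool_rot: [0.0, 0.982, 0.189, 0.001]
contact_force: [0.4, -0.0, 0.1]
gripper_width: 0.548
grasp_force: 0.0
```

```bash
python3 rel.py w6.png
```

```text
9.7 [0.5241 0.007  0.1338]
jig 0.97 [327. 134.] [183.9  90.8] 21.88 tool [22.5 -0.6] x [-69.4 113.2] y [-45.2  43.8] z [0.0089 0.0105 0.0387]
leaf 0.59 [327. 105.] [50.9 45.6] 22.39 tool [71.3 -0.7] x [54.  96.2] y [-22.4  21.2] z [0.0332 0.0347 0.0393]
leaf 0.4 [327. 139.] [168.4  83. ] 21.82 tool [26.5 -0.8] x [ 54.  102.2] y [-25.7  24.4] z [0.0088 0.0104 0.0386]
strip 0.94 [590. 330.] [82.4 74. ] -11.51 tool [-152.4  284.9] x [-167.7 -102.4] y [240. 300.] z [0.0014 0.0042 0.0375]
yaw 21.83
```

View pics/w6.png

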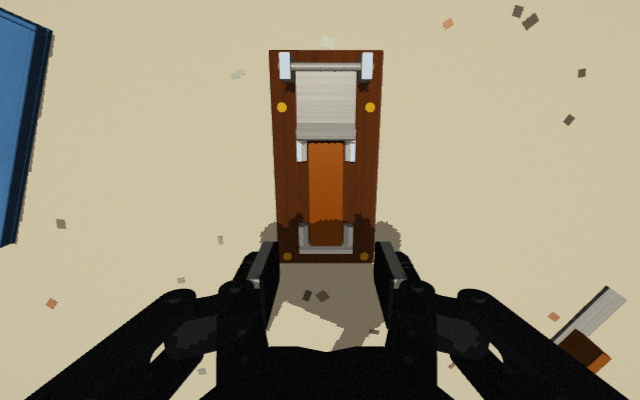

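The bar sits in the pocket (about (308–343, 142–246)), square between the guides. I check its height before moving to the strip.

Run:
```python
from h import *
C=cam('wrist'); s=manip.state(); im,d=eyes.grab_frame('wrist'); Rm=R(s['tool_rot'])
ys,xs=np.mgrid[148:215,312:341]; ys=ys.ravel();xs=xs.ravel()
P=world(C,np.c_[xs,ys],d[ys,xs]); t=(P-s['tool_pos'])@Rm
A=np.c_[np.ones(len(t)),t[:,:2]]; print(np.linalg.lstsq(A,P[:,2],rcond=None)[0].round(4))
g=[(302,153),(350,153),(303,238),(348,238)]
print(world(C,g,[d[v,u] for u,v in g])[:,2].round(4))
hsv=cv2.cvtColor(im,cv2.COLOR_RGB2HSV); m=(hsv[...,1]>200)&(hsv[...,0]<14)&(im[...,0]>120); m[:142]=0;m[250:]=0;m[:,:300]=0;m[:,360:]=0
c,sz,a=fit(C,m,.024); print(c,sz,a,((np.r_[c/1000,0]-s['tool_pos'])@Rm*1000).round(1))
print('strip vec tool', ((np.r_[.4595,-.2888,0]-s['tool_pos'])@Rm*1000).round(1))
```

```text
[0.0222 0.1932 0.005 ]
[0.0199 0.0186 0.0199 0.0189]
[532.9  11.3] [67.2 28. ] 22.2603702545166 [ 11.3   0.2 130.1]
strip vec tool [-168.4  251.5  130.1]
```

Run:
```python
from h import *
C=cam('wrist'); s=manip.state(); im,d=eyes.grab_frame('wrist'); Rm=R(s['tool_rot'])
for v in range(136,252,8):
    xs=np.arange(314,339); P=world(C,np.c_[xs,xs*0+v],d[v,xs]); t=(P-s['tool_pos'])@Rm*1000
    print(v,np.median(t[:,0]).round(1),np.median(P[:,2]).round(4),im[v,326], P[3,2].round(4),P[-3,2].round(4))
```

```text
136 51.0 0.0402 [117 113 106] 0.0416 0.0399
144 43.3 0.0243 [162  85  27] 0.0248 0.0255
152 37.0 0.0237 [161  84  27] 0.0231 0.0236
160 30.7 0.0239 [156  79  18] 0.0233 0.0239
168 24.1 0.0237 [155  80  21] 0.0235 0.0243
176 17.6 0.0241 [152  77  20] 0.0249 0.0228
184 10.9 0.0238 [146  73  16] 0.0227 0.0236
192 4.1 0.0238 [146  71  10] 0.0238 0.0231
200 -2.6 0.0242 [146  72  18] 0.0241 0.0242
208 -9.7 0.024 [146  71  19] 0.0227 0.0234
216 -16.8 0.0239 [146  69  13] 0.0239 0.0237
224 -24.0 0.0239 [75 36  3] 0.0248 0.0233
232 -31.3 0.024 [72 36  3] 0.0234 0.0241
240 -38.9 0.0236 [75 35  9] 0.0241 0.0235
248 -48.7 0.0189 [108 103  96] 0.0188 0.0188
```

servo_tool(
  motion=[0.1, -0.8, 1, 0, 0, 0.1, -0.8, 1, 0, 0, 0.1, -0.8, 1, 0, 0],
)

```text
time: 10.42
tool_pos: [0.4768, -0.1417, 0.1293]
tool_rot: [-0.001, 0.982, 0.188, -0.001]
contact_force: [-0.2, 0.3, 0.1]
gripper_width: 0.549
grasp_force: 0.0
```

servo_tool(
  motion=[0.1, -0.55, 1, 0, 0.2, 0.1, -0.55, 1, 0, 0.4, 0.1, -0.55, 1, 0, 0.6, 0.1, -0.55, 1, 0, 0.75, 0.1, -0.55, 1, 0, 0.75],
)

```text
time: 11.05
tool_pos: [0.4611, -0.2756, 0.1293]
tool_rot: [-0.001, 0.995, -0.103, -0.001]
contact_force: [1.0, 0.1, -1.0]
gripper_width: 0.549
grasp_force: 0.0
```

```bash
cat > st.py <<'E'
from h import *
import sys
C=cam('wrist'); s=manip.state(); im,d=eyes.grab_frame('wrist'); save(sys.argv[1],im)
Rm=R(s['tool_rot']); print(s['time'],s['tool_pos'].round(4),'yaw',np.degrees(np.arctan2(Rm[1,0],Rm[0,0])).round(2))
H,W=d.shape; vv,uu=np.mgrid[:H,:W]
for r in models.regions_of('wrist','strip')[:2]:
    m=cv2.dilate(r['mask'].astype('u1'),np.ones((15,15)))>0
    P=rect(C,m,d); t=(P-s['tool_pos'])@Rm*1000
    print(round(r['p'],2),np.round(r['pixel']))
    c,sz,a=fit(C,r['mask'],.004); print('mask@4mm',c,sz,round(a,2))
    k=(P[:,2]>.034)&(P[:,2]<.042)&(d[m&(d>0)]>.15)
    if k.sum()>20:
        (cc,ss,aa)=cv2.minAreaRect(t[k][:,:2].astype('f4')); q=np.percentile(t[k],[1,99],axis=0)
        print('grip top tool',np.round(cc,1),np.round(ss,1),round(aa,1),'z',np.median(P[k,2]).round(4),'x',q[:,0].round(1),'y',q[:,1].round(1))
E
python3 st.py w7.png
```

```text
11.05 [ 0.4611 -0.2756  0.1293] yaw -11.88
0.69 [343. 179.]
mask@4mm [ 459.3 -289.2] [148.5  26.9] -11.37
grip top tool [ 1.2 13.7] [12.  44.5] 89.8 z 0.0378 x [-20.5  23.2] y [ 8.  19.6]
```

View pics/w7.png

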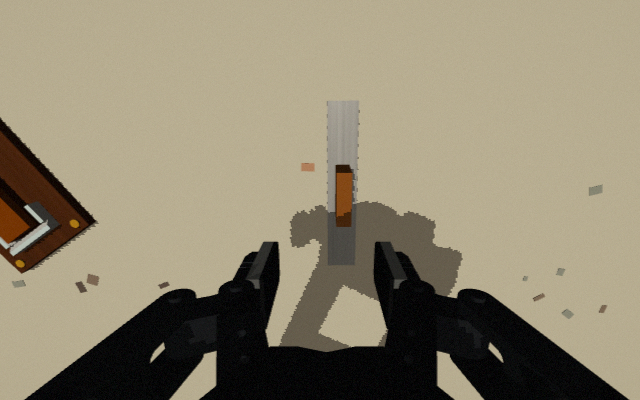

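The strip lies upright in the picture with its grip at (343,196), aligned with the tool and 14 mm off in tool y.

servo_tool(
  motion=[0.1, 0.01, 0.114, 0.3, 0, 0.1, 0.01, 0.114, 0.6, 0, 0.1, 0.01, 0.114, 0.85, 0, 0.1, 0.01, 0.114, 0.97, 0, 0.1, 0.01, 0.114, 0.97, 0],
)

```text
time: 11.78
tool_pos: [0.4598, -0.2887, 0.0137]
tool_rot: [-0.001, 0.995, -0.103, -0.001]
contact_force: [-0.2, 0.0, 0.7]
gripper_width: 0.554
grasp_force: 0.0
```

```bash
python3 st.py w8.png
```

```text
11.775 [ 0.4598 -0.2887  0.0137] yaw -11.86
0.97 [328. 218.]
mask@4mm [ 463.  -289.7] [142.4  26.8] -11.98
```

servo_tool(
  motion=[0.1, 0, 0, 0.03, 0, -1, 0, 0, 0.03, 0, -1, 0, 0, 0.03, 0, -1, 0, 0, 0.03, 0, -1, 0, 0, 0.03, 0],
)

```text
time: 12.5
tool_pos: [0.4607, -0.2898, 0.0116]
tool_rot: [0.0, 0.995, -0.104, 0.0]
contact_force: [0.3, 1.7, 2.9]
gripper_width: 0.126
grasp_force: 58.9
```

servo_tool(
  motion=[-1, 0, 0, 0, 0, -1, 0, 0, 0, 0],
)

```text
time: 12.75
tool_pos: [0.4607, -0.2898, 0.0116]
tool_rot: [0.0, 0.995, -0.104, 0.0]
contact_force: [-0.7, 0.1, 5.2]
gripper_width: 0.125
grasp_force: 59.2
```

servo_tool(
  motion=[-1, 0, 0, -0.2, 0, -1, 0, 0, -0.5, 0, -1, -0.1, -0.3, -0.75, 0, -1, -0.15, -0.7, -0.75, 0, -1, -0.15, -1, -0.75, 0],
)

```text
time: 13.38
tool_pos: [0.4667, -0.1665, 0.1004]
tool_rot: [-0.0, 0.995, -0.104, -0.001]
contact_force: [1.0, 0.6, -2.1]
gripper_width: 0.126
grasp_force: 58.8
```

servo_tool(
  motion=[-1, -0.15, -0.5, 0, -0.2, -1, -0.15, -1, 0, -0.4, -1, -0.15, -1, 0, -0.6, -1, -0.15, -1, 0, -0.75, -1, -0.15, -1, 0, -0.75],
)

```text
time: 14.0
tool_pos: [0.4738, -0.0467, 0.1]
tool_rot: [-0.0, 0.982, 0.189, -0.001]
contact_force: [0.1, -0.1, -2.7]
gripper_width: 0.127
grasp_force: 59.1
```

```bash
cat > s2.py <<'E'
from h import *
import sys
C=cam('wrist'); s=manip.state(); im,d=eyes.grab_frame('wrist'); save(sys.argv[1],im)
Rm=R(s['tool_rot']); print(s['time'],s['tool_pos'].round(4),'yaw',np.degrees(np.arctan2(Rm[1,0],Rm[0,0])).round(2))
pk=np.array([.5239,.0076,s['tool_pos'][2]]); print('pocket in tool',((pk-s['tool_pos'])@Rm*1000).round(1))
for l,z in(('jig',.01),('leaf',.034),('strip',s['tool_pos'][2]-.0076)):
    for r in models.regions_of('wrist',l)[:2]:
        P=rect(C,r['mask'],d); c,sz,a=fit(C,r['mask'],z); t=(P-s['tool_pos'])@Rm*1000; k=abs(P[:,2]-z)<.004
        q=np.percentile(t[k],[.5,99.5],axis=0).round(1) if k.sum()>20 else np.zeros((2,3))
        print(l,round(r['p'],2),np.round(r['pixel']),sz,round(a,2),'tool',((np.r_[c/1000,0]-s['tool_pos'])@Rm*1000)[:2].round(1),'x',q[:,0],'y',q[:,1])
        if l=='strip' and k.sum()>20:
            kk=np.where(k)[0]; A=np.c_[np.ones(len(kk)),t[kk,:2]]; print(' plane z(mm),slope x,y',np.linalg.lstsq(A,P[kk,2]*1000,rcond=None)[0].round(3))
E
python3 s2.py w9.png
```

```text
14.0 [ 0.4738 -0.0467  0.1   ] yaw 21.78
pocket in tool [ 66.7 -31.9  -0.1]
jig 0.92 [257.  66.] [142.1  90.8] 21.81 tool [ 67.2 -31.6] x [ -2.9 137.9] y [-76.4  12.6]
leaf 0.87 [273.  14.] [45.6 16.3] -68.19 tool [123.3 -32.2] x [114.3 131.5] y [-53.8  -9.9]
strip 0.6 [327. 201.] [140.2  26.4] 22.23 tool [ 3.9 -0. ] x [-64.2  73.4] y [-13.2  12.5]
 plane z(mm),slope x,y [ 9.2218e+01 -1.0000e-03 -4.0000e-03]
strip 0.27 [254.  68.] [91.2 57.7] 21.81 tool [ 69.4 -20.5] x [0. 0.] y [0. 0.]
```

View pics/w9.png

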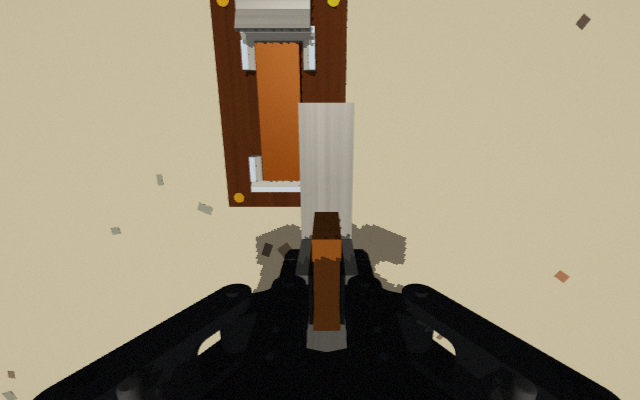

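The jig's pocket with the bar is at (278,110), and the strip is held level, parallel to it and 32 mm to its right.

servo_tool(
  motion=[-1, 0.225, -0.266, 0, 0, -1, 0.225, -0.266, 0.2, 0, -1, 0.225, -0.266, 0.45, 0, -1, 0.225, -0.266, 0.45, 0, -1, 0.225, -0.266, 0.45, 0],
)

```text
time: 14.82
tool_pos: [0.4885, -0.0079, 0.048]
tool_rot: [0.0, 0.982, 0.189, 0.0]
contact_force: [-0.4, 0.4, -0.9]
gripper_width: 0.128
grasp_force: 59.2
```

```bash
python3 s2.py w10.png
```

```text
14.825 [ 0.4885 -0.0079  0.048 ] yaw 21.79
pocket in tool [38.6 -1.2  0. ]
jig 0.67 [322.  83.] [154.6  89.5] 21.83 tool [46.3 -1.3] x [-29.5 123.1] y [-45.6  43.2]
jig 0.6 [325.  93.] [30.  10.4] -69.68 tool [78.8 -1.4] x [0. 0.] y [0. 0.]
leaf 0.64 [322.  35.] [45.6 30.3] -68.16 tool [101.6  -1.5] x [ 87.1 116.8] y [-23.1  20.4]
strip 0.77 [326. 202.] [138.9  26.1] 21.92 tool [ 4.  -0.2] x [-64.4  73.4] y [-13.2  12.5]
 plane z(mm),slope x,y [ 4.024e+01  1.000e-03 -3.000e-03]
```

servo_tool(
  motion=[-1, 0, -0.009, 0.05, 0, -1, 0, -0.009, 0.09, 0, -1, 0, -0.009, 0.09, 0, -1, 0, -0.009, 0.09, 0],
)

```text
time: 15.52
tool_pos: [0.4873, -0.0065, 0.0361]
tool_rot: [-0.0, 0.982, 0.189, -0.0]
contact_force: [0.6, 0.0, -1.4]
gripper_width: 0.127
grasp_force: 59.2
```

```bash
python3 s2.py w11.png
```

```text
15.525 [ 0.4873 -0.0065  0.0361] yaw 21.83
pocket in tool [39.2  0.5 -0. ]
jig 0.96 [327.  78.] [150.8  89.6] 21.73 tool [44.8  0.5] x [-28.4 119.7] y [-43.9  44.8]
jig 0.73 [324. 200.] [157.8  30.2] 21.88 tool [-4.4 -0.3] x [ 4.4 71.4] y [-15.5 -14.8]
leaf 0.57 [327.  34.] [45.4 26. ] -68.12 tool [100.4   0.4] x [ 90.8 113.3] y [-21.2  22.3]
strip 0.87 [325. 200.] [139.5  26.9] 21.42 tool [ 4.2 -0.6] x [-64.5  73.4] y [-13.2  12.6]
 plane z(mm),slope x,y [ 2.8349e+01 -0.0000e+00 -4.0000e-03]
```

servo_tool(
  motion=[-1, 0, 0.005, -0.009, 0, -1, 0.08, 0.005, -0.009, 0, -1, 0.16, 0.005, -0.009, 0, -1, 0.24, 0.005, -0.009, 0, -1, 0.33, 0.005, -0.009, 0],
)

```text
time: 16.35
tool_pos: [0.5253, 0.008, 0.0373]
tool_rot: [-0.0, 0.982, 0.189, -0.0]
contact_force: [0.7, -0.0, -1.9]
gripper_width: 0.131
grasp_force: 59.2
```

servo_tool(
  motion=[-1, 0, 0, 0, 0, -1, 0, 0, 0, 0],
)

```text
time: 16.6
tool_pos: [0.5242, 0.0077, 0.0371]
tool_rot: [-0.0, 0.982, 0.189, -0.0]
contact_force: [0.3, -0.5, -1.8]
gripper_width: 0.131
grasp_force: 59.2
```

```bash
python3 s2.py w12.png
```

```text
16.6 [0.5242 0.0077 0.0371] yaw 21.84
pocket in tool [-0.3 -0.1  0. ]
leaf 0.58 [327. 104.] [50.1 45.2] 21.23 tool [71.3  0.4] x [52. 96.] y [-21.6  21.5]
strip 0.97 [326. 235.] [111.7  26.8] 20.78 tool [-9.7 -0.8] x [-65.   45.1] y [-13.1  12.5]
 plane z(mm),slope x,y [29.394  0.    -0.   ]
```

View pics/w12.png

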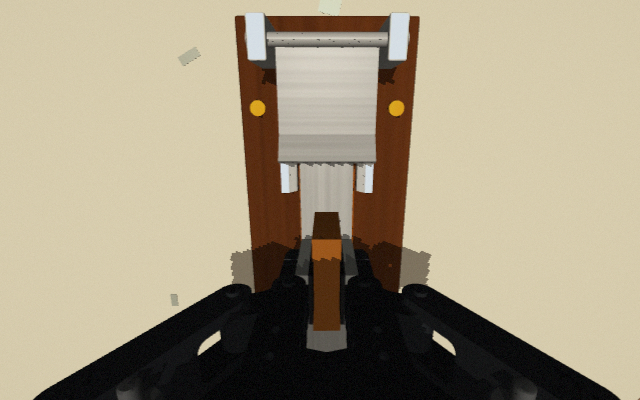

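The strip is tucked under the shut leaf (lip at row ~160), centred at column 327. Now I press.

servo_tool(
  motion=[-1, 0, 0, 0.006, 0, -1, 0, 0, 0.012, 0, -1, 0, 0, 0.018, 0, -1, 0, 0, 0.018, 0],
)

```text
time: 17.3
tool_pos: [0.5245, 0.0075, 0.0357]
tool_rot: [0.0, 0.982, 0.189, -0.0]
contact_force: [-2.7, 0.2, 3.7]
gripper_width: 0.13
grasp_force: 59.8
```

servo_tool(
  motion=[-1, 0, 0, 0.01, 0, -1, 0, 0, 0.01, 0, -1, 0, 0, 0.01, 0],
)

```text
time: 17.68
tool_pos: [0.5246, 0.0075, 0.0356]
tool_rot: [-0.0, 0.982, 0.189, -0.0]
contact_force: [-7.3, -0.1, 11.4]
gripper_width: 0.13
grasp_force: 61.0
```

servo_tool(
  motion=[-1, -0.005, 0, 0.01, 0, -1, -0.005, 0, 0.018, 0, -1, -0.005, 0, 0.018, 0],
)

```text
time: 18.05
tool_pos: [0.5246, 0.0075, 0.0356]
tool_rot: [-0.0, 0.982, 0.189, -0.0]
contact_force: [-12.4, 0.4, 24.1]
gripper_width: 0.128
grasp_force: 62.9
```

servo_tool(
  motion=[-1, -0.012, 0, 0, 0, -1, -0.012, 0, 0, 0, -1, -0.012, 0, 0, 0],
)

```text
time: 18.42
tool_pos: [0.5246, 0.0075, 0.0356]
tool_rot: [-0.0, 0.982, 0.189, 0.002]
contact_force: [-6.5, 4.4, 17.4]
gripper_width: 0.128
grasp_force: 62.0
```

```bash
python3 s2.py w13.png; python3 -c "
from h import *
s=manip.state();print(s['contact_force'],s['ft_torque'])
C=cam('top');im,d=eyes.grab_frame('top')
for r in models.regions_of('top','leaf')[:1]:
  P=rect(C,r['mask'],d);print(np.percentile(P[:,2],[5,50,95]))"
```

```text
18.425 [0.5246 0.0075 0.0356] yaw 21.83
pocket in tool [-0.7 -0.4 -0. ]
jig 0.79 [326. 120.] [152.8  90.2] 21.92 tool [38.7 -0.3] x [-34.6 113.4] y [-44.9  44.2]
leaf 0.74 [324. 103.] [50.6 46.1] 21.88 tool [70.9 -0.2] x [51.3 95.9] y [-22.1  21.4]
strip 0.85 [327. 235.] [110.9  26.5] 21.92 tool [-10.   -0.1] x [-64.8  44.6] y [-13.2  12.5]
 plane z(mm),slope x,y [ 2.7867e+01  1.0000e-03 -3.0000e-03]
[-5.73604784  3.69628093 17.79214043] [ 0.56918168  1.23206654 -0.00404483]
```

servo_tool(
  motion=[-1, -0.003, 0, 0.01, 0, -1, -0.003, 0, 0.01, 0, -1, -0.003, 0, 0.01, 0, -1, -0.003, 0, 0.01, 0, -1, -0.003, 0, 0.01, 0],
)

```text
time: 19.35
tool_pos: [0.5247, 0.0075, 0.0356]
tool_rot: [-0.0, 0.982, 0.189, 0.002]
contact_force: [-8.9, 4.2, 24.6]
gripper_width: 0.128
grasp_force: 63.1
```

servo_tool(
  motion=[-1, 0, 0, 0, 0, -1, 0, 0, 0, 0, -1, 0, 0, 0, 0, -1, 0, 0, 0, 0],
)

```text
time: 19.85
tool_pos: [0.5247, 0.0075, 0.0356]
tool_rot: [-0.0, 0.982, 0.189, 0.002]
contact_force: [-10.2, 4.8, 24.6]
gripper_width: 0.129
grasp_force: 63.1
```

Steady at about 25 N, with the strip level and the leaf shut; I hand it in.

```bash
python3 -c "
from plant import job_done
print(job_done())"
```

```text
the job is handed in; nothing more can be done
None
```

I handed the job in at about 20 s, and no verdict came back: the bar is seated flat in the pocket, and the strip is centred on it, tucked under the shut leaf, still held and pressed at about 25 N.

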